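# Knock the stuck plugs out of the tapered pots

## Robot

A 7-joint arm with a two-finger parallel gripper is mounted at the origin on the work surface. World frame = base frame: x ahead of the robot, y to its left, z up, the work surface at z = 0. Lengths are in m, angles in rad, forces in N, time in s.
With the tool pointing down it reaches from about 0.425 to 0.875 m from the base axis. Payload 4.7 kg.
Tool frame: the origin (TCP) lies at the very end of the fingers, on their centre line; the grasp point (between the pads) lies 19 mm behind it; z points along the fingers, y is the line along which they close (so a half turn about z gives the same grasp; the last joint's range is limited). The gripper opens to 87 mm and grips with 3 to 60 N. Pads are 19 mm wide; open, the fingers measure 117 mm over their backs; the gripper's body (75 mm by 190 mm) begins 51 mm behind the grasp point.
Start: joints at [-1.239, 0.321, -0.07, 1.45, 0.023, 1.371, -0.057], TCP at [0.203, 0.617, 0.223] pointing down, gripper open.
Joint ranges: [-2.86, 2.86], [-0.3, 2.09], [-1.38, 1.24], [0.06, 2.45], [-1.56, 4.7], [0.09, 2.05], [-2.69, 2.69]. Speed limits (rad/s): [2.57, 2.57, 3.14, 3.14, 3.14, 3.14, 3.14].

## Interface

Orientations are given as a rotation vector (axis times angle).
In Python, from bench import ctrl, get_image, job gives the robot as it stands.
- The arm moves only by the shell command python3 -m crank 'ROWS' [FORCE]. ROWS is JSON, a list that holds one entry, the list of rows, each a list of 5 numbers: the shift along the tool's x, y, z in mm, then the turn about the tool's z in rad, then the closure, from -1 (fully open) to 1 (shut), so that 0 is half open. A call has 1 to 10 rows; each row shifts and turns the commanded pose from where the row before left it, along the tool's axes as they then stand; what a row does not reach is not made up. A row lasts 1/12 s, in which the tool goes at most 41.7 mm and 7.16 degrees, less where a joint would pass 70% of its speed; a pose out of reach is approached as far as the arm can. A call with a gripper value outside its range is refused whole. The fingers move at their own pace and stop on an object; FORCE is the grip in N (left out, the last holds). Time passes only in rows, so rows that do not move let the fingers close. It gives the time, the measured TCP pose, the force, the opening and the grip force at its end, in the units of the state.
- ctrl.get_state(): the state, without advancing time (a new reading comes with each control period).
- get_image(name): name is "scene" or "top"; returns a dict with "pixels" (420x560x3 uint8, red, green, blue), "fx", "fy", "cx", "cy" (pixels), "T" (4x4, takes a point from camera to world coordinates). Camera axes: x right, y down, z forward; pixel columns grow to the right and rows downward; lengths in m; the calibration is good to about 2 mm. A picture is of the moment at which its call begins. There is no depth.
- job.close_job(): hands the job in; it is judged then, once.
The state is a dict: "time": time; "joint_positions": joint angles; "qd": joint speeds; "joint_torque": joint torques, N m; "position": TCP position; "tool_rot": TCP orientation; "ft_force": force on the tool from outside, world axes, zero at the start; "torque": the same for the moment, N m; "grip_width": opening from 0.0 (shut) to 1.0 (fully open); "grip_force": force on a finger pad.
Only numpy, scipy, OpenCV 4.12 (cv2) and the standard library are available. Lean on these libraries where they do the work, as an engineer would, in place of code of your own. Each camera call takes 0.05 s, during which the arm holds its last target. There are 200 camera calls.

## Task

First clear every steel offcut off the rapping plate into the red scrap bin. Then take the yellow and the orange pot, one after the other in either order, and rap each smartly mouth down on the cleared steel plate, again and again, until the plug wedged inside drops out. In the end both plugs are to lie or stand in the blue tray, both empty pots to stand mouth down on the green mat again, and all the offcuts to be in the red bin; leave the other tools and things on the table where they are.

Things in the scene. Friction and masses are not known exactly. Their poses are not given: they have to be found in the camera images.
- plate: Bright steel rapping plate, fixed to the table, 160 (its x) by 260 (its y) by 30 mm high; its flat top is 30 mm above the table. Origin: centre of its underside. Starts strewn with two to four offcuts.
- mat: Green mat, fixed, 160 (its x) by 240 (its y) by 4 mm, the pots' parking place; both pots start here, about 120 mm apart along its y. Origin: centre of its underside.
- tray: Blue open-topped tray for the plugs, fixed, 170 (its x) by 220 (its y) by 45 mm high outside, walls and floor 5 mm. Origin: centre of its underside.
- bin: Red open-topped scrap bin, fixed, 170 (its x) by 220 (its y) by 55 mm high outside, walls and floor 6 mm. Origin: centre of its underside.
- pot_a: Yellow tapered steel pot, loose, standing mouth down: hollow shell 95 mm tall, 62 mm across at the open mouth, 56 at its closed top, wall 5; on top a round dark knob 36 mm in diameter, 95 to 145 mm above the mouth; 0.4 to 0.65 kg empty. Origin: centre of the mouth's rim plane, z up to the knob. Its inside is 89 mm deep; three spring fingers at 81 to 88 mm from the mouth wedge plug_a in it.
- pot_b: Orange tapered steel pot, loose, standing mouth down: hollow shell 95 mm tall, 62 mm across at the open mouth, 56 at its closed top, wall 5; on top a round dark knob 36 mm in diameter, 95 to 145 mm above the mouth; 0.4 to 0.65 kg empty. Origin: centre of the mouth's rim plane, z up to the knob. Its inside is 89 mm deep; three spring fingers at 81 to 88 mm from the mouth wedge plug_b in it.
- plug_a: Aluminium cylinder, 40 mm across, 68 long, 0.23 kg. Origin: centre of lower end. Starts wedged in pot_a, 19 mm up from the mouth, held with about twice its weight: calm moves leave it; each smart rap of the rim (0.07 to 0.15 m/s) on the plate shifts it down 0.5 to 4 mm; after about 6 mm it is free, drops and stands under the pot until that is lifted off.
- plug_b: Aluminium cylinder, 40 mm across, 68 long, 0.23 kg. Origin: centre of lower end. Starts wedged in pot_b, 19 mm up from the mouth, held with about twice its weight: calm moves leave it; each smart rap of the rim (0.07 to 0.15 m/s) on the plate shifts it down 0.5 to 4 mm; after about 6 mm it is free, drops and stands under the pot until that is lifted off.
- cut_box: Rusty offcut of square tube, 80 (its x) by 30 by 30 mm, 0.2 kg, loose. Origin: centre of its underside. May be absent.
- cut_channel: Rusty offcut of channel, 90 (its x) by 36 (its y) by 30 mm, open side down, 0.25 kg, loose. Origin: centre of its underside. May be absent.
- cut_bar: Grey offcut of flat bar, 100 (its x) by 25 (its y) by 20 mm high, 0.3 kg, loose. Origin: centre of its underside. May be absent.
- cut_rect: Blue-grey offcut of rectangular tube, 70 (its x) by 32 (its y) by 25 mm high, 0.2 kg, loose. Origin: centre of its underside. May be absent.
- spray: Bystander: spray can, loose on the table, to be left alone; origin within its outline, at its underside.
- carton: Bystander: electrode carton, loose on the table, to be left alone; origin within its outline, at its underside.
- disc: Bystander: grinding disc, loose on the table, to be left alone; origin within its outline, at its underside.
- brush: Bystander: brush, loose on the table, to be left alone; origin within its outline, at its underside.
- spanner: Bystander: spanner, loose on the table, to be left alone; origin within its outline, at its underside.
- magnet: Bystander: red magnetic square, loose on the table, to be left alone; origin within its outline, at its underside.
Things that resemble listed ones, but are neither listed nor needed, are in the scene too. Of the things like the pot_a, leave any that is pink; of the rest the smaller one is meant. What is shaped like the cut_channel but pink or purple is not meant.

How it is judged:
On the way, in this order (a step that is already met when the one before it is completed fails the run):
1. every offcut is in the scrap bin (x of cut_box in the frame of bin between -0.085 and 0.085 m and y of cut_box in the frame of bin between -0.11 and 0.11 m and z of cut_box in the frame of bin between -0.005 and 0.06 m and x of cut_channel in the frame of bin between -0.085 and 0.085 m and y of cut_channel in the frame of bin between -0.11 and 0.11 m and z of cut_channel in the frame of bin between -0.005 and 0.06 m and x of cut_bar in the frame of bin between -0.085 and 0.085 m and y of cut_bar in the frame of bin between -0.11 and 0.11 m and z of cut_bar in the frame of bin between -0.005 and 0.06 m and x of cut_rect in the frame of bin between -0.085 and 0.085 m and y of cut_rect in the frame of bin between -0.11 and 0.11 m and z of cut_rect in the frame of bin between -0.005 and 0.06 m), for 0.2 s.
2. one of the pots is brought down on the plate (mouth within 4 mm of its top) with its plug still wedged in it (((x of pot_a in the frame of plate between -0.08 and 0.08 m and y of pot_a in the frame of plate between -0.13 and 0.13 m and z of pot_a in the frame of plate between -0.005 and 0.034 m and distance between plug_a and pot_a below 0.03 m and z of plug_a in the frame of pot_a above 0.01 m) or (x of pot_b in the frame of plate between -0.08 and 0.08 m and y of pot_b in the frame of plate between -0.13 and 0.13 m and z of pot_b in the frame of plate between -0.005 and 0.034 m and distance between plug_b and pot_b below 0.03 m and z of plug_b in the frame of pot_b above 0.01 m))).
3. one plug is out of its pot, and the other pot is brought down on the plate (mouth within 4 mm of its top) with its plug still wedged in it (((distance between plug_a and pot_a above 0.06 m and x of pot_b in the frame of plate between -0.08 and 0.08 m and y of pot_b in the frame of plate between -0.13 and 0.13 m and z of pot_b in the frame of plate between -0.005 and 0.034 m and distance between plug_b and pot_b below 0.03 m and z of plug_b in the frame of pot_b above 0.01 m) or (distance between plug_b and pot_b above 0.06 m and x of pot_a in the frame of plate between -0.08 and 0.08 m and y of pot_a in the frame of plate between -0.13 and 0.13 m and z of pot_a in the frame of plate between -0.005 and 0.034 m and distance between plug_a and pot_a below 0.03 m and z of plug_a in the frame of pot_a above 0.01 m))).
At the end, for the whole second after the job is handed in: Offcuts within the bin's outline and plugs within the tray's, origins under 60 mm above its underside; both pots on the green mat (origin within its outline, at most 12 mm above its underside), mouth down within 0.1 rad of upright; all at rest (all of step 1 and linear speed of each of cut_box, cut_channel, cut_bar, cut_rect, plug_a, pot_a, plug_b, pot_b below 0.03 m/s and x of plug_a in the frame of tray between -0.085 and 0.085 m and y of plug_a in the frame of tray between -0.11 and 0.11 m and z of plug_a in the frame of tray between -0.005 and 0.06 m and x of pot_a in the frame of mat between -0.08 and 0.08 m and y of pot_a in the frame of mat between -0.12 and 0.12 m and z of pot_a in the frame of mat between -0.005 and 0.012 m and angle between each of pot_a, pot_b's own z axis and vertical below 0.1 rad and x of plug_b in the frame of tray between -0.085 and 0.085 m and y of plug_b in the frame of tray between -0.11 and 0.11 m and z of plug_b in the frame of tray between -0.005 and 0.06 m and x of pot_b in the frame of mat between -0.08 and 0.08 m and y of pot_b in the frame of mat between -0.12 and 0.12 m and z of pot_b in the frame of mat between -0.005 and 0.012 m); the robot touches nothing.
It fails at once if a bystander is moved by more than 60 mm (distance of any of spray, carton, disc, brush, spanner, magnet from where it was at the start of the episode above 0.06 m).
Of cut_box, cut_channel, cut_bar, cut_rect only 2 to 4 are there at a start; the rules pass over those that are not, and their reading is None.
At some moment in a run one of cut_box, cut_channel, cut_bar, cut_rect may be knocked a few centimetres aside while the robot is not near it.
It also fails if it takes over 210 s, if anything falls off the work surface, if the arm or the gripper's body presses on something with over 40 N, if the wrist force passes 120 N, or if a joint passes its speed limit or range.

## Working session

There is one attempt and no reset: what is moved stays moved. The work goes in short steps, Python scripts to look and compute and a shell command to move; the robot and the scene stay as the last step left them, time stands still between calls to the robot, and variables do not carry over. Pictures are saved under pics/ and viewed, at most 14 in all, crops included, and the job is handed in when it is done.

```bash
ls; mkdir -p pics; python3 - <<'E'
from bench import ctrl,get_image
import cv2,numpy as np
for n in("scene","top"):
    g=get_image(n); cv2.imwrite(f"pics/{n}0.png",g["pixels"][:,:,::-1]); print(n,g["fx"],g["cx"],g["cy"],np.round(g["T"],3).tolist())
s=ctrl.get_state();print(s["position"],s["tool_rot"],s["grip_width"],s["ft_force"],s["time"])
E
```

```text
pics
scene 484.1190665208506 287.97150045632196 208.15679930185993 [[0.862, 0.418, -0.286, 0.893], [0.506, -0.708, 0.493, -0.723], [0.004, -0.57, -0.822, 1.205], [0.0, 0.0, 0.0, 1.0]]
top 423.77154194318035 279.62391808643343 210.2326093267223 [[0.002, -0.994, 0.106, 0.356], [-1.0, -0.002, 0.005, -0.041], [-0.005, -0.106, -0.994, 1.425], [0.0, 0.0, 0.0, 1.0]]
[0.20301292 0.61696573 0.22160047] [-4.97029746e-01 -3.10186594e+00  2.64428821e-03] 0.9963821746843836 [ 0.63266829 -0.05128255 -0.34718435] 0.1
```

View pics/top0.png

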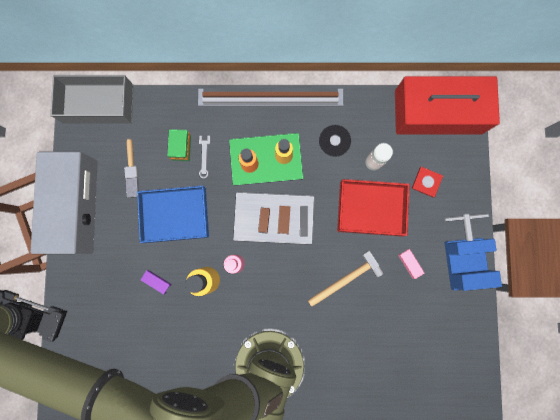

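View pics/scene0.png

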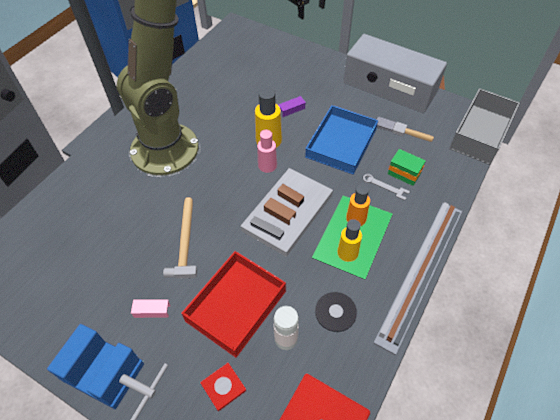

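The plate carries three offcuts: two brown at top pixels (264,220) and (284,220), and a grey bar at (304,221). Yellow pot candidates are the one on the mat at (284,150) and a bigger one at (203,281); the pink one at (233,264) is excluded. The one on the mat is smaller, so it fits. Channel-like things: the brown ones on the plate, versus the purple (155,282) and pink (411,264), which are not meant. I'll confirm with a crop and measure.

```bash
cat > h.py <<'E'
import cv2,numpy as np
from scipy.spatial.transform import Rotation as Ro
from bench import ctrl,get_image
def ray(g,p,z):
    T=np.array(g["T"]);d=T[:3,:3]@[(p[0]-g["cx"])/g["fx"],(p[1]-g["cy"])/g["fy"],1]
    return (T[:3,3]+d*(z-T[2,3])/d[2])
def rect(g,mask,z,box):
    """largest blob in box (u0,v0,u1,v1): world rect centre, sides, angle of long side"""
    m=np.zeros_like(mask);u0,v0,u1,v1=box;m[v0:v1,u0:u1]=mask[v0:v1,u0:u1]
    cs,_=cv2.findContours(m,cv2.RETR_EXTERNAL,cv2.CHAIN_APPROX_NONE)
    c=max(cs,key=cv2.contourArea)[:,0]
    w=np.float32([ray(g,p,z)[:2] for p in c])
    (x,y),(a,b),t=cv2.minAreaRect(w*1000)
    if a<b:a,b,t=b,a,t+90
    return np.round([x,y,a,b,(t+90)%180-90],1), np.round(c.mean(0),0)
def hsv(g): return cv2.cvtColor(g["pixels"],cv2.COLOR_RGB2HSV)
def delta(x,y,z,yaw=None):
    """tool-axis shift (mm) to world TCP (mm); yaw = wanted world angle (deg) of closing axis; turn applied after shift"""
    s=ctrl.get_state();R=Ro.from_rotvec(s["tool_rot"]).as_matrix()
    d=R.T@(np.array([x,y,z])-1000*np.array(s["position"]))
    cl=np.degrees(np.arctan2(R[1,1],R[0,1]))
    t=0 if yaw is None else -((yaw-cl+90)%180-90)
    print("shift",np.round(d,1),"turn",round(np.radians(t),3),"deg",round(t,1),"closing axis now",round(cl,1),"j7",round(s["joint_positions"][6],2),"tilt",np.round(R[:,2],3))
E
python3 - <<'E'
from h import *
g=get_image("top");H=hsv(g);h,s,v=[H[...,i].astype(int) for i in range(3)]
M=lambda b:(b*255).astype(np.uint8)
print("plate",rect(g,M((s<40)&(v>150)),30,(225,185,325,250)))if 0 else None
Z=lambda m,z,b,n:print(n,*rect(g,M(m),z,b))
Z((s<40)&(v>130),.03,(225,188,325,250),"plate")
Z((h>45)&(h<75)&(s>100),.004,(225,130,310,190),"mat")
Z((h>100)&(h<125)&(s>120),.045,(130,180,215,245),"tray")
Z(((h<8)|(h>172))&(s>150),.055,(330,175,415,240),"bin")
for n,b,z in(("br1",(255,195,273,245),.03),("br2",(274,195,294,245),.03)):
    Z((h<20)&(s>60)&(v<170),z,b,n)
Z((s<60)&(v<130),.02+.03,(296,200,312,240),"bar")
Z((v<60),.145,(273,135,294,163),"knobY"); Z((v<60),.145,(238,142,258,170),"knobO")
a=g["pixels"][125:300,140:330,::-1]; g2=get_image("scene");b=g2["pixels"][85:260,230:420,::-1]
cv2.imwrite("pics/c1.png",cv2.resize(np.hstack([a,b]),None,fx=2.1,fy=2.1,interpolation=2))
E
```

```text
plate [479.6 -14.6 261.4 161.8  87.3] [273. 218.]
mat [683.9  14.6 239.4 159.9 -84.6] [266. 159.]
tray [490.7 317.5 225.4 170.6 -85. ] [172. 214.]
bin [ 512.2 -338.5  224.   169.8   86. ] [374. 207.]
br1 [472.7  18.3  80.1  29.6  -6.4] [264. 220.]
br2 [474.3 -47.6  89.7  35.1  -3.9] [284. 220.]
bar [ 4.687e+02 -1.104e+02  9.470e+01  1.960e+01 -3.000e-01] [303. 220.]
knobY [680.3 -58.7   4.4   0.  -44.4] [288. 150.]
knobO [647.2  59.8   0.    0.    0. ] [249. 160.]
```

View pics/c1.png

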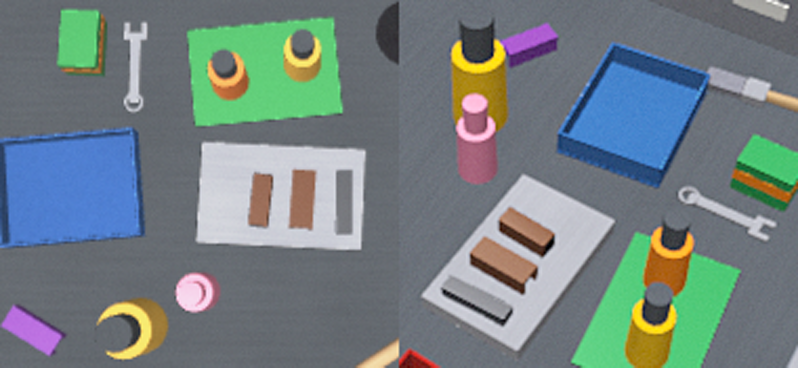

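The crop confirms it: the mat's yellow pot is the small one, and the plate holds the square tube, channel (open underneath) and bar. No rectangular tube is present. First, the square tube.

```bash
python3 - <<'E'
from h import *
print(Ro.from_rotvec(ctrl.get_state()["tool_rot"]).as_matrix().round(3).tolist())
delta(400,500,222); delta(472,17,130,84)
E
```

```text
[[-0.95, 0.312, -0.0], [0.312, 0.95, -0.001], [-0.0, -0.001, -1.0]]
shift [-223.7  -49.7   -0. ] turn 0.0 deg 0 closing axis now 71.8 j7 -0.06 tilt [-0.    -0.001 -1.   ]
shift [-443.  -485.9   92.5] turn -0.213 deg -12.2 closing axis now 71.8 j7 -0.06 tilt [-0.    -0.001 -1.   ]
```

```bash
python3 -m crank '[[[-28,-6,0,0,-0.15],[-28,-6,0,0,-0.15],[-28,-6,0,0,-0.15],[-28,-6,0,0,-0.15],[-28,-6,0,0,-0.15],[-28,-6,0,0,-0.15],[-28,-6,0,0,-0.15],[-28,-6,0,0,-0.15],[0,0,0,-0.107,-0.15],[0,0,0,-0.106,-0.15]]]' 30
python3 -c "
from h import *
delta(472,17,130,84)"
```

```text
time: 1.03
position: [0.4037, 0.4996, 0.2222]
tool_rot: [0.165, 3.136, -0.002]
ft_force: [-1.1, 0.4, -0.2]
grip_width: 0.577
grip_force: 0.0
shift [-118.4 -472.7   92.9] turn -0.0 deg -0.0 closing axis now 84.0 j7 0.54 tilt [ 0.001 -0.001 -1.   ]
```

```bash
python3 -m crank '[[[-12,-36,0,0,-0.15],[-12,-36,0,0,-0.15],[-12,-36,0,0,-0.15],[-12,-36,0,0,-0.15],[-12,-36,0,0,-0.15],[-12,-36,0,0,-0.15],[-12,-36,10,0,-0.15],[-12,-36,10,0,-0.15],[-12,-36,10,0,-0.15],[-10,-36,10,0,-0.15]]]' >/dev/null; python3 -m crank '[[[0,-36,13,0,-0.15],[0,-36,13,0,-0.15],[0,-36,13,0,-0.15],[0,-5,13,0,-0.15],[0,0,0,0,-0.15],[0,0,0,0,-0.15]]]'
python3 - <<'E'
from h import *
delta(472,17,35,84)
g=get_image("top");cv2.imwrite("pics/p3.png",cv2.resize(np.hstack([g["pixels"][170:270,220:330,::-1],get_image("scene")["pixels"][150:250,230:340,::-1]]),None,fx=3.5,fy=3.5))
E
```

```text
time: 2.37
position: [0.4684, 0.0194, 0.1303]
tool_rot: [-0.166, -3.136, -0.001]
ft_force: [0.3, 0.2, 0.1]
grip_width: 0.575
grip_force: 0.0
shift [-4.  -2.1 95.3] turn -0.001 deg -0.0 closing axis now 84.0 j7 1.37 tilt [-0.001  0.001 -1.   ]
```

View pics/p3.png

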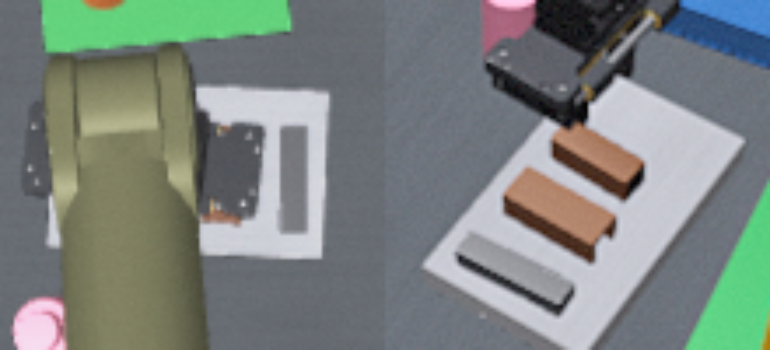

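The picture shows the gripper over the square tube with fingers straddling it, and nothing disturbed. Descend, grip, lift.

```bash
python3 -m crank '[[[-4,-2,20,0,-0.15],[0,0,25,0,-0.15],[0,0,25,0,-0.15],[0,0,15,0,-0.15],[0,0,10,0,-0.15],[0,0,0,0,-0.15],[0,0,0,0,1],[0,0,0,0,1],[0,0,0,0,1],[0,0,0,0,1]]]' 30;python3 -m crank '[[[0,0,0,0,1],[0,0,0,0,1],[0,0,-15,0,1],[0,0,-20,0,1],[0,0,-20,0,1],[0,0,0,0,1]]]'
python3 -c "
from h import *
delta(512,-393,90,86)"
```

```text
time: 3.3
position: [0.4736, 0.0171, 0.0367]
tool_rot: [0.164, 3.135, 0.002]
ft_force: [-0.3, 0.3, 0.9]
grip_width: 0.356
grip_force: 0.5
time: 3.8
position: [0.4749, 0.0168, 0.0937]
tool_rot: [0.165, 3.132, 0.002]
ft_force: [0.9, 1.0, -2.0]
grip_width: 0.344
grip_force: 30.0
shift [ -79.8 -403.6    3.4] turn -0.035 deg -2.0 closing axis now 84.0 j7 1.4 tilt [ 0.006  0.001 -1.   ]
```

```bash
python3 -m crank '[[[-8,-37,0,0,1],[-8,-37,0,0,1],[-8,-37,0,0,1],[-8,-37,0,0,1],[-8,-37,0,0,1],[-8,-37,0,0,1],[-8,-37,0,0,1],[-8,-37,0,0,1],[-8,-37,0,0,1],[-8,-37,0,0,1]]]' >/dev/null;python3 -m crank '[[[0,-30,0,0,1],[0,-3,0,-0.03,1],[0,0,0,0,1],[0,0,0,0,1]]]'
python3 -c "
from h import *
delta(512,-393,40,86)"
```

```text
time: 4.97
position: [0.5092, -0.3918, 0.089]
tool_rot: [-0.12, -3.137, -0.003]
ft_force: [0.1, -0.1, -2.3]
grip_width: 0.339
grip_force: 30.0
shift [-3.  -1.1 48.9] turn -0.006 deg -0.4 closing axis now 85.6 j7 2.32 tilt [-0.002  0.002 -1.   ]
```

```bash
python3 -m crank '[[[-3,-1,20,0,1],[0,0,20,0,1],[0,0,9,0,1],[0,0,0,0,1],[0,0,0,0,-0.2],[0,0,0,0,-0.2],[0,0,0,0,-0.2],[0,0,-20,0,-0.2],[0,0,-30,0,-0.2],[0,0,-30,0,-0.29]]]' 30
cat > m.py <<'E'
from h import *
g=get_image("top");H=hsv(g);h,s,v=[H[...,i].astype(int) for i in range(3)]
M=lambda b:(b*255).astype(np.uint8)
for n,m,z,b in (("chan",(h<20)&(s>60)&(v<170),.06,(240,195,310,245)),("bar",(s<60)&(v<130)&(v>60),.05,(240,200,311,238))):
    try:print(n,*rect(g,M(m),z,b))
    except Exception as e:print(n,e)
E
python3 m.py
python3 -c "
from h import *
delta(472,-46,100,86)"
```

```text
time: 5.8
position: [0.5127, -0.3936, 0.123]
tool_rot: [-0.118, -3.139, -0.0]
ft_force: [1.1, -0.3, 0.5]
grip_width: 0.606
grip_force: 0.0
chan [471.7 -47.5  87.8  34.3  -3.9] [284. 220.]
bar [ 4.670e+02 -1.105e+02  9.140e+01  1.960e+01 -2.000e-01] [304. 221.]
shift [ 70.4 346.5  28.2] turn -0.006 deg -0.3 closing axis now 85.7 j7 2.31 tilt [ 0.01  -0.006 -1.   ]
```

```bash
python3 -m crank '[[[8,37,0,0,-0.29],[8,37,0,0,-0.29],[8,37,0,0,-0.29],[8,37,0,0,-0.29],[8,37,0,0,-0.29],[8,37,0,0,-0.29],[8,37,0,0,-0.29],[8,37,0,0,-0.29],[8,37,0,0,-0.29],[0,11,25,0,-0.29]]]' >/dev/null;python3 -m crank '[[[0,0,0,0,-0.29],[0,0,0,0,-0.29]]]'
python3 -c "
from h import *
delta(472,-47,35,86)"
```

```text
time: 6.85
position: [0.4666, -0.0451, 0.0968]
tool_rot: [-0.115, -3.139, 0.0]
ft_force: [-0.5, 0.1, 0.3]
grip_width: 0.645
grip_force: 0.0
shift [-5.6 -1.5 61.8] turn -0.004 deg -0.2 closing axis now 85.8 j7 1.56 tilt [-0. -0. -1.]
```

```bash
python3 -m crank '[[[-5,-1,20,0,-0.29],[0,0,25,0,-0.29],[0,0,16,0,-0.29],[0,0,0,0,-0.29],[0,0,0,0,1],[0,0,0,0,1],[0,0,0,0,1],[0,0,0,0,1],[0,0,0,0,1],[0,0,0,0,1]]]' 30;python3 -m crank '[[[0,0,-15,0,1],[0,0,-20,0,1],[0,0,-22,0,1],[0,0,0,0,1]]]'
python3 -c "
from h import *
delta(512,-340,90,86)"
```

```text
time: 7.68
position: [0.4729, -0.0468, 0.0369]
tool_rot: [0.117, 3.137, 0.001]
ft_force: [-0.4, -0.8, 6.6]
grip_width: 0.412
grip_force: 30.0
time: 8.02
position: [0.4743, -0.0466, 0.0961]
tool_rot: [0.117, 3.133, 0.002]
ft_force: [1.2, -1.7, -2.2]
grip_width: 0.416
grip_force: 30.0
shift [ -59.4 -289.8    6. ] turn -0.005 deg -0.3 closing axis now 85.7 j7 1.56 tilt [ 0.006  0.001 -1.   ]
```

```bash
python3 -m crank '[[[-8,-36,0,0,1],[-8,-36,0,0,1],[-8,-36,0,0,1],[-8,-36,0,0,1],[-8,-36,0,0,1],[-8,-36,0,0,1],[-8,-36,0,0,1],[-3,-34,0,0,1],[0,-4,0,0,1],[0,0,0,0,1]]]'; python3 -m crank '[[[0,0,20,0,1],[0,0,20,0,1],[0,0,9,0,1],[0,0,0,0,1],[0,0,0,0,-0.2],[0,0,0,0,-0.2],[0,0,0,0,-0.2],[0,0,-20,0,-0.2],[0,0,-30,0,-0.2],[0,0,-30,0,-0.15]]]' 30
python3 m.py
python3 -c "
from h import *
delta(467,-110,100,90)"
```

```text
time: 8.85
position: [0.5067, -0.3436, 0.0912]
tool_rot: [-0.126, -3.137, 0.003]
ft_force: [-0.5, -0.3, -2.5]
grip_width: 0.411
grip_force: 30.0
time: 9.68
position: [0.5088, -0.3402, 0.1251]
tool_rot: [0.118, 3.139, -0.0]
ft_force: [0.5, 0.1, 0.6]
grip_width: 0.584
grip_force: 0.0
chan max() iterable argument is empty
bar [ 4.671e+02 -1.105e+02  9.140e+01  1.960e+01 -2.000e-01] [304. 220.]
shift [ 62.9 229.   30.8] turn -0.075 deg -4.3 closing axis now 85.7 j7 2.22 tilt [ 0.01  -0.005 -1.   ]
```

```bash
python3 -m crank '[[[9,36,0,0,-0.15],[9,36,0,0,-0.15],[9,36,0,0,-0.15],[9,36,0,0,-0.15],[9,36,0,0,-0.15],[9,36,0,0,-0.15],[5,13,0,0,-0.15],[0,0,25,-0.07,-0.15],[0,0,0,0,-0.15],[0,0,0,0,-0.15]]]' 
python3 -c "
from h import *
delta(467,-110,33,90)"
```

```text
time: 10.57
position: [0.4668, -0.1077, 0.0989]
tool_rot: [-0.011, -3.141, -0.0]
ft_force: [0.4, -0.2, 0.6]
grip_width: 0.573
grip_force: 0.0
shift [-0.3 -2.3 65.9] turn -0.007 deg -0.4 closing axis now 89.6 j7 1.77 tilt [-0.  0. -1.]
```

```bash
python3 -m crank '[[[0,-2,20,0,-0.15],[0,0,25,0,-0.15],[0,0,21,0,-0.15],[0,0,0,0,-0.15],[0,0,0,0,1],[0,0,0,0,1],[0,0,0,0,1],[0,0,0,0,1],[0,0,0,0,1],[0,0,0,0,1]]]' 40;python3 -m crank '[[[0,0,-15,0,1],[0,0,-20,0,1],[0,0,-22,0,1],[0,0,0,0,1]]]'
python3 -c "
from h import *
delta(512,-283,90,86)"
```

```text
time: 11.4
position: [0.4679, -0.1101, 0.0335]
tool_rot: [0.008, 3.14, -0.001]
ft_force: [-0.4, -1.2, 5.1]
grip_width: 0.282
grip_force: 40.0
time: 11.73
position: [0.4695, -0.1096, 0.0927]
tool_rot: [0.007, 3.136, 0.001]
ft_force: [1.0, 0.5, -2.1]
grip_width: 0.284
grip_force: 40.0
shift [ -43.3 -173.2    2.9] turn 0.065 deg 3.7 closing axis now 89.7 j7 1.78 tilt [ 0.006  0.    -1.   ]
```

```bash
python3 -m crank '[[[-9,-35,0,0,1],[-9,-35,0,0,1],[-9,-35,0,0,1],[-9,-35,0,0,1],[-7,-33,0,0.06,1],[0,0,0,0,1],[0,0,0,0,1],[0,0,0,0,1]]]'; python3 -m crank '[[[0,0,20,0,1],[0,0,20,0,1],[0,0,7,0,1],[0,0,0,0,1],[0,0,0,0,-0.1],[0,0,0,0,-0.1],[0,0,0,0,-0.1],[0,0,-20,0,-0.1],[0,0,-36,0,-0.1],[0,0,-36,0,-0.3]]]' 30;python3 -m crank '[[[0,0,-36,0,-0.3],[0,30,-36,0,-0.3],[0,36,-20,0,-0.3],[0,36,0,0,-0.3],[0,36,0,0,-0.3],[0,0,0,0,-0.3]]]'
python3 - <<'E'
from h import *
delta(682,-56,240,86)
g=get_image("top");cv2.imwrite("pics/p4.png",cv2.resize(g["pixels"][100:270,200:440,::-1],None,fx=3,fy=3))
g=get_image("scene");cv2.imwrite("pics/p5.png",g["pixels"][:,:,::-1])
E
```

```text
time: 12.4
position: [0.5084, -0.2815, 0.0879]
tool_rot: [-0.101, -3.137, -0.003]
ft_force: [0.6, 0.2, -3.0]
grip_width: 0.285
grip_force: 40.0
time: 13.23
position: [0.5088, -0.2826, 0.1359]
tool_rot: [-0.102, -3.139, -0.0]
ft_force: [1.2, -0.5, 0.8]
grip_width: 0.561
grip_force: 0.0
time: 13.73
position: [0.5202, -0.1393, 0.2243]
tool_rot: [0.084, 3.137, 0.009]
ft_force: [0.9, -0.2, -1.2]
grip_width: 0.65
grip_force: 0.0
shift [-157.1   92.   -14.6] turn 0.016 deg 0.9 closing axis now 86.9 j7 1.78 tilt [ 0.004  0.005 -1.   ]
```

View pics/p4.png

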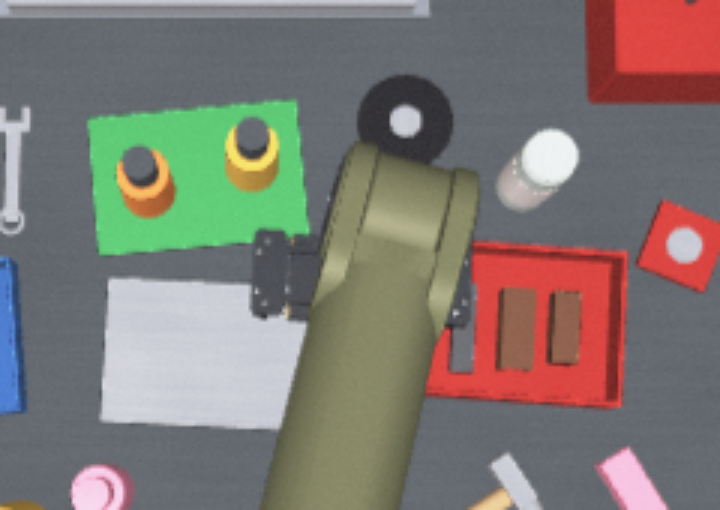

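View pics/p5.png

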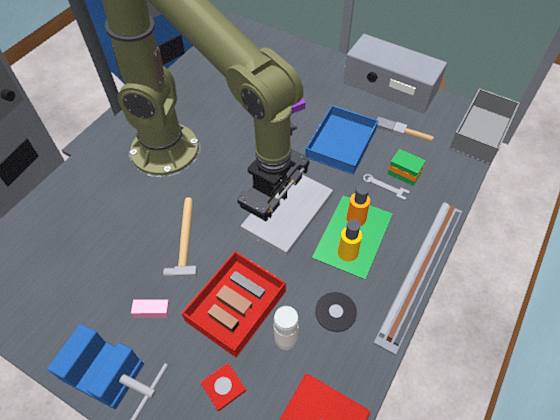

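All three offcuts are in the bin (p4 pixels (461,345), (517,330), (565,328)) and the plate is clear. Knob tops are at p4 (250,133) and (141,160). Ray those onto z=149 mm, checked against mask centroids.

```bash
python3 - <<'E'
from h import *
g=get_image("top")
for n,p in(("Y",(283.3,144.5)),("O",(247,153.5))): print(n,ray(g,p,.149).round(4))
g=get_image("scene");h,s,v=[x.astype(int) for x in cv2.split(hsv(g))]
for n,b in(("Y",(338,218,364,250)),("O",(347,183,373,213))):
    m=np.zeros(s.shape,np.uint8);m[b[1]:b[3],b[0]:b[2]]=((v<100)&(s<90))[b[1]:b[3],b[0]:b[2]]
    ys,xs=np.nonzero(m);c=(xs.mean(),ys.mean()); print(n,len(xs),c,ray(g,c,.122).round(4))
E
```

```text
Y [ 0.695  -0.0457  0.149 ]
O [0.6666 0.0658 0.149 ]
Y 92 (np.float64(351.6630434782609), np.float64(233.18478260869566)) [ 0.7011 -0.0569  0.122 ]
O 102 (np.float64(360.20588235294116), np.float64(197.0392156862745)) [0.6696 0.061  0.122 ]
```

```bash
python3 - <<'E'
from h import *
for cam,B in(("scene",(("Y",(336,216,366,252)),("O",(345,180,375,216)))),("top",(("Y",(272,132,298,166)),("O",(234,140,262,174))))):
  g=get_image(cam);h,s,v=[x.astype(int) for x in cv2.split(hsv(g))]
  for n,b in B:
    m=np.zeros(s.shape,np.uint8);m[b[1]:b[3],b[0]:b[2]]=((v<110)&(s<110))[b[1]:b[3],b[0]:b[2]]
    n_,l,st,c=cv2.connectedComponentsWithStats(m);i=1+st[1:,4].argmax();x,y,w,h_,a=st[i]
    print(cam,n,st[i],c[i].round(1),ray(g,c[i],.122).round(4),"topdisc",ray(g,(x+w/2-.5,y+(w/2 if cam=="top" else w*.41)),.149).round(4))
E
```

```text
scene Y [346 225  14  15  97] [351.6 233.1] [ 0.7008 -0.0567  0.122 ] topdisc [ 0.7045 -0.0657  0.149 ]
scene O [355 189  14  15 113] [360.4 197. ] [0.6698 0.0615 0.122 ] topdisc [0.6748 0.0502 0.149 ]
top Y [279 147  10   6  39] [283.8 149.7] [ 0.6854 -0.0473  0.122 ] topdisc [ 0.6714 -0.0463  0.149 ]
top O [242 153  11   9  39] [247.9 158.3] [0.6577 0.0652 0.122 ] topdisc [0.651  0.0657 0.149 ]
```

```bash
python3 - <<'E'
from h import *
a=get_image("top")["pixels"][130:180,230:300,::-1];b=get_image("scene")["pixels"][180:265,335:380,::-1]
f=lambda i,k:cv2.resize(i,None,fx=k,fy=k,interpolation=cv2.INTER_CUBIC)
o=np.zeros((510,780,3),np.uint8);A=f(a,7);B=f(b,6);o[:350,:490]=A;o[:510,500:770]=B
cv2.imwrite("pics/p6.png",o)
E
```

```text
(no output)
```

View pics/p6.png

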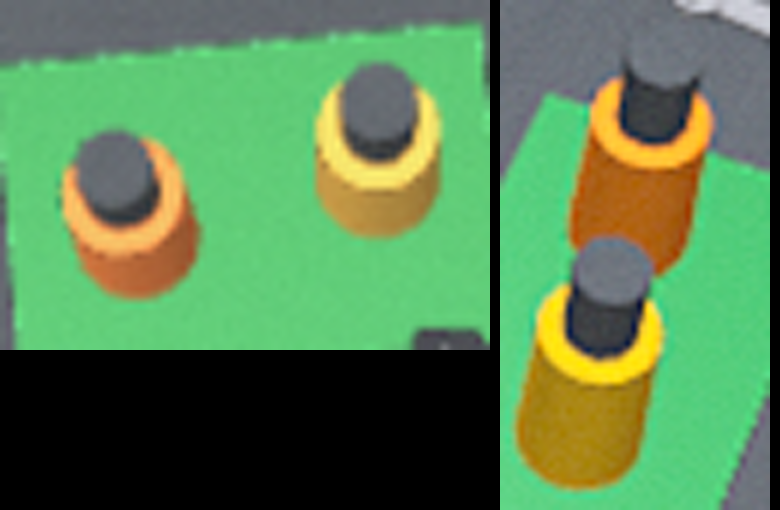

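Knob top discs: yellow at top px (284.3,144.0) / scene (353.8,225.0); orange at top (246.1,154.0) / scene (362.2,188.8).

```bash
python3 - <<'E'
from h import *
t=get_image("top");s=get_image("scene")
for n,a,b in(("Y",(283.8,143.5),(353.3,224.5)),("O",(245.6,153.5),(361.7,188.3))):print(n,ray(t,a,.149).round(4),ray(s,b,.149).round(4))
delta(699,-51,225,86)
E
```

```text
Y [ 0.6981 -0.0472  0.149 ] [ 0.6979 -0.0475  0.149 ]
O [0.6666 0.0701 0.149 ] [0.6658 0.0703 0.149 ]
shift [-174.2  110.1   -2.5] turn 0.003 deg 0.2 closing axis now 86.2 j7 1.78 tilt [-0. -0. -1.]
```

```bash
python3 -m crank '[[[-29,19,0,0,-0.5],[-29,19,0,0,-0.5],[-29,19,0,0,-0.5],[-29,19,0,0,-0.5],[-29,19,0,0,-0.5],[-29,19,0,0,-0.5],[0,0,0,0,-0.5],[0,0,0,0,-0.5]]]' 60
python3 -c "
from h import *
delta(698,-47,106,86)"
```

```text
time: 14.9
position: [0.6999, -0.044, 0.2203]
tool_rot: [-0.097, -3.137, 0.001]
ft_force: [-1.0, 0.1, -0.4]
grip_width: 0.751
grip_force: 0.0
shift [  1.4  -3.  114.3] turn 0.008 deg 0.5 closing axis now 86.5 j7 1.68 tilt [-0.003 -0.001 -1.   ]
```

```bash
python3 -m crank '[[[1,-3,25,0,-0.5],[0,0,25,0,-0.5],[0,0,25,0,-0.5],[0,0,20,0,-0.5],[0,0,12,0,-0.5],[0,0,7,0,-0.5],[0,0,0,0,1],[0,0,0,0,1],[0,0,0,0,1],[0,0,0,0,1]]]' 60; python3 -m crank '[[[0,0,0,0,1],[0,0,0,0,1],[0,0,0,0,1],[0,0,0,0,1]]]';python3 -m crank '[[[0,0,-10,0,1],[0,0,-20,0,1],[0,0,-25,0,1],[0,0,-15,0,1],[0,0,0,0,1],[0,0,0,0,1]]]'
python3 -c "
from h import *
delta(480,-15,165,86)"
```

```text
time: 15.73
position: [0.6988, -0.0489, 0.1103]
tool_rot: [0.102, 3.137, 0.0]
ft_force: [-0.5, -0.3, 0.1]
grip_width: 0.531
grip_force: 0.0
time: 16.07
position: [0.6987, -0.0473, 0.1097]
tool_rot: [0.1, 3.138, 0.003]
ft_force: [0.1, 3.4, 4.9]
grip_width: 0.402
grip_force: 59.9
time: 16.57
position: [0.6971, -0.0497, 0.1774]
tool_rot: [-0.103, -3.138, 0.002]
ft_force: [-0.1, -0.5, -9.9]
grip_width: 0.398
grip_force: 59.9
shift [218.8  20.4  12.8] turn 0.004 deg 0.2 closing axis now 86.2 j7 1.7 tilt [-0.002 -0.001 -1.   ]
```

```bash
python3 -m crank '[[[10,1,0,0,1],[20,2,0,0,1],[28,3,0,0,1],[28,3,0,0,1],[28,3,0,0,1],[28,3,0,0,1],[28,2,0,0,1],[25,2,0,0,1],[15,1,0,0,1],[9,0,0,0,1]]]'; python3 -m crank '[[[0,0,7,0,1],[0,0,10,0,1],[0,0,10,0,1],[0,0,3,0,1],[0,0,0,0,1],[0,0,0,0,1]]]'
python3 -c "
from h import *
delta(480,-15,136,86)"
```

```text
time: 17.4
position: [0.4764, -0.0144, 0.1759]
tool_rot: [-0.101, -3.134, 0.0]
ft_force: [-1.0, 0.2, -8.9]
grip_width: 0.402
grip_force: 59.9
time: 17.9
position: [0.4807, -0.0149, 0.1479]
tool_rot: [-0.102, -3.139, 0.002]
ft_force: [0.7, -0.3, -8.8]
grip_width: 0.401
grip_force: 59.9
shift [ 0.7 -0.2 11.9] turn 0.005 deg 0.3 closing axis now 86.3 j7 1.49 tilt [-0.001 -0.001 -1.   ]
```

```bash
python3 -m crank '[[[0,0,4,0,1],[0,0,4,0,1],[0,0,3,0,1],[0,0,2,0,1],[0,0,0,0,1],[0,0,0,0,1]]]'; python3 -m crank '[[[0,0,-8,0,1],[0,0,-9,0,1],[0,0,0,0,1],[0,0,8,0,1],[0,0,10,0,1]]]';python3 -m crank '[[[0,0,0,0,1],[0,0,0,0,1]]]';python3 -m crank '[[[0,0,-10,0,1],[0,0,-10,0,1],[0,0,0,0,1],[0,0,0,0,1]]]'
```

```text
time: 18.4
position: [0.4808, -0.0145, 0.1357]
tool_rot: [0.102, 3.139, 0.0]
ft_force: [0.9, -0.7, -7.4]
grip_width: 0.404
grip_force: 59.9
time: 18.82
position: [0.4816, -0.0142, 0.1351]
tool_rot: [0.102, 3.137, 0.002]
ft_force: [-4.6, 7.4, 31.5]
grip_width: 0.401
grip_force: 60.1
time: 18.98
position: [0.4814, -0.014, 0.1344]
tool_rot: [0.101, 3.138, 0.001]
ft_force: [1.7, 1.6, -4.8]
grip_width: 0.4
grip_force: 60.0
time: 19.32
position: [0.481, -0.0147, 0.1552]
tool_rot: [0.102, 3.139, 0.001]
ft_force: [0.6, 0.5, -8.6]
grip_width: 0.399
grip_force: 60.0
```

```bash
R='x'; python3 -m crank '[[[0,0,10,0,1],[0,0,11,0,1],[0,0,0,0,1],[0,0,-10,0,1],[0,0,-11,0,1],[0,0,10,0,1],[0,0,11,0,1],[0,0,0,0,1],[0,0,-10,0,1],[0,0,-11,0,1]]]'|grep -E 'posi|ft'; python3 -m crank '[[[0,0,0,0,1],[0,0,0,0,1],[0,0,0,0,1]]]'|grep -E 'posi|ft'; python3 -m crank '[[[0,0,10,0,1],[0,0,11,0,1],[0,0,0,0,1],[0,0,-10,0,1],[0,0,-11,0,1],[0,0,10,0,1],[0,0,11,0,1],[0,0,0,0,1],[0,0,-10,0,1],[0,0,-11,0,1]]]'|grep -E 'posi|ft'; python3 -m crank '[[[0,0,0,0,1],[0,0,0,0,1],[0,0,0,0,1]]]'
```

```text
position: [0.479, -0.0147, 0.1537]
ft_force: [0.4, -0.1, -7.3]
position: [0.4805, -0.0145, 0.1548]
ft_force: [0.0, -0.2, -6.9]
position: [0.4795, -0.0146, 0.1541]
ft_force: [-0.5, -0.1, -6.7]
time: 21.48
position: [0.4808, -0.0145, 0.155]
tool_rot: [0.102, 3.139, 0.001]
ft_force: [-0.1, -1.1, -6.9]
grip_width: 0.401
grip_force: 60.0
```

The weight fell by about 2 N, so the plug looks free. Lift clear and look.

```bash
python3 -m crank '[[[0,0,-10,0,1],[0,0,-15,0,1],[0,0,-20,0,1],[0,0,-20,0,1],[0,0,-20,0,1],[0,0,-10,0,1],[0,0,0,0,1],[0,0,0,0,1]]]'; python3 - <<'E'
from h import *
delta(700,-47,112,86)
g=get_image("scene");cv2.imwrite("pics/p7.png",cv2.resize(g["pixels"][100:300,190:420,::-1],None,fx=2.5,fy=2.5))
E
```

```text
time: 22.15
position: [0.4806, -0.0146, 0.2495]
tool_rot: [0.102, 3.14, 0.0]
ft_force: [-0.1, -0.8, -6.7]
grip_width: 0.403
grip_force: 60.0
shift [-221.   -18.2  137.6] turn 0.005 deg 0.3 closing axis now 86.3 j7 1.45 tilt [ 0.  0. -1.]
```

View pics/p7.png

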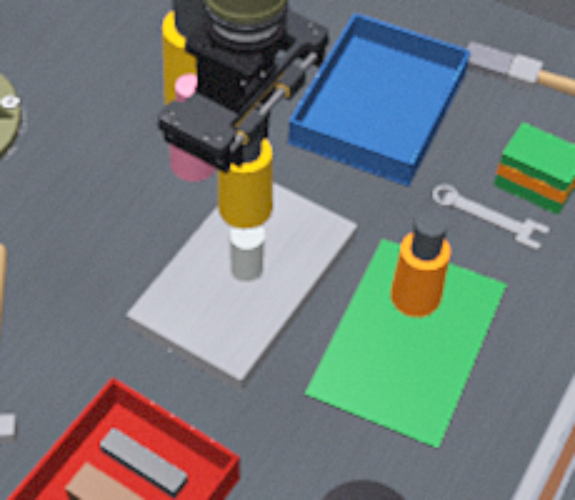

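The plug stands on the plate at p7 (247,255) and the pot is clear above it. Park the yellow pot back on the mat.

```bash
python3 -m crank '[[[-12,-1,0,0,1],[-22,-2,0,0,1],[-28,-2,0,0,1],[-30,-3,0,0,1],[-30,-3,0,0,1],[-30,-2,0,0,1],[-28,-2,0,0,1],[-22,-2,0,0,1],[-15,-1,0,0,1],[-4,0,0,0,1]]]'|grep pos; python3 -m crank '[[[0,0,15,0,1],[0,0,25,0,1],[0,0,30,0,1],[0,0,30,0,1],[0,0,20,0,1],[0,0,8,0,1],[0,0,0,0,1],[0,0,0,0,1]]]'
python3 -c "
from h import *
delta(698,-47,108.5,86)"
```

```text
position: [0.7011, -0.047, 0.2456]
time: 23.7
position: [0.6998, -0.0467, 0.1216]
tool_rot: [-0.101, -3.139, 0.0]
ft_force: [0.4, 0.9, -4.8]
grip_width: 0.407
grip_force: 60.0
shift [ 1.8 -0.5 13.1] turn 0.005 deg 0.3 closing axis now 86.3 j7 1.72 tilt [-0.001 -0.    -1.   ]
```

```bash
python3 -m crank '[[[0,0,4,0,1],[0,0,4,0,1],[0,0,3,0,1],[0,0,2,0,1],[0,0,0,0,1],[0,0,0,0,1]]]'|grep -E 'pos|ft'; python3 -m crank '[[[0,0,0,0,-0.3],[0,0,0,0,-0.3],[0,0,0,0,-0.3],[0,0,0,0,-0.3],[0,0,-10,0,-0.3],[0,0,-20,0,-0.3],[0,0,-25,0,-0.3],[0,0,-25,0,-0.3],[0,0,0,0,-0.3]]]' 
python3 -c "
from h import *
delta(480.5,-15,150,86)"
```

```text
position: [0.6999, -0.0468, 0.1086]
ft_force: [-0.5, -0.7, -5.3]
time: 24.95
position: [0.7032, -0.0476, 0.1962]
tool_rot: [0.102, 3.129, 0.0]
ft_force: [0.6, -0.9, 0.6]
grip_width: 0.647
grip_force: 0.0
shift [224.9  18.1  43.8] turn 0.005 deg 0.3 closing axis now 86.3 j7 1.7 tilt [ 0.011 -0.    -1.   ]
```

```bash
python3 -m crank '[[[28,2,0,0,-0.5],[28,2,0,0,-0.5],[28,2,0,0,-0.5],[28,2,0,0,-0.5],[28,2,0,0,-0.5],[28,2,0,0,-0.5],[28,2,15,0,-0.5],[27,3,15,0,-0.5],[0,0,10,0,-0.5],[0,0,0,0,-0.5]]]'|grep pos
python3 - <<'E'
from h import *
g=get_image("scene");h,s,v=[x.astype(int) for x in cv2.split(hsv(g))]
m=np.zeros(s.shape,np.uint8);b=(275,190,303,204);m[b[1]:b[3],b[0]:b[2]]=((v>225)&(s<25))[b[1]:b[3],b[0]:b[2]]
ys,xs=np.nonzero(m);print(len(xs),ray(g,(xs.mean(),ys.mean()),.098).round(4) if len(xs) else 0)
delta(480.5,-15,56,86)
E
```

```text
position: [0.4767, -0.0151, 0.1475]
102 [ 0.4842 -0.015   0.098 ]
shift [-1.9  0.5 92.8] turn 0.005 deg 0.3 closing axis now 86.3 j7 1.48 tilt [ 0.001  0.001 -1.   ]
```

```bash
python3 -m crank '[[[-2,0,20,0,-0.5],[0,0,25,0,-0.5],[0,0,25,0,-0.5],[0,0,15,0,-0.5],[0,0,8,0,-0.5],[0,0,0,0,1],[0,0,0,0,1],[0,0,0,0,1],[0,0,0,0,1],[0,0,0,0,1]]]' 40|grep -E 'pos|grip'; python3 -m crank '[[[0,0,0,0,1],[0,0,0,0,1],[0,0,-15,0,1],[0,0,-25,0,1],[0,0,-25,0,1],[0,0,0,0,1]]]'
python3 -c "
from h import *
delta(490,270,110,86)"
```

```text
position: [0.4819, -0.0148, 0.0569]
grip_width: 0.455
grip_force: 4.2
time: 27.17
position: [0.4833, -0.0159, 0.1246]
tool_rot: [0.102, 3.133, 0.002]
ft_force: [1.7, -0.6, -1.5]
grip_width: 0.45
grip_force: 40.0
shift [ 12.  285.7  14.9] turn 0.005 deg 0.3 closing axis now 86.3 j7 1.5 tilt [ 0.007  0.001 -1.   ]
```

```bash
python3 -m crank '[[[0,15,0,0,1],[2,30,0,0,1],[2,36,0,0,1],[2,36,0,0,1],[2,36,0,0,1],[2,36,0,0,1],[2,36,0,0,1],[0,36,0,0,1],[0,24,0,0,1],[0,10,0,0,1]]]'|grep pos; python3 -m crank '[[[0,0,20,0,1],[0,0,30,0,1],[0,0,25,0,1],[0,0,8,0,1],[0,0,0,0,1],[0,0,0,0,1]]]'|grep -E 'pos|ft'
python3 -c "
from h import *
delta(490,280,33,86)"
```

```text
position: [0.4859, 0.2841, 0.119]
position: [0.4879, 0.2787, 0.0376]
ft_force: [0.5, 0.0, -1.4]
shift [-2.1  1.4  4.6] turn 0.004 deg 0.2 closing axis now 86.2 j7 1.03 tilt [-0.    -0.001 -1.   ]
```

```bash
python3 -m crank '[[[0,0,3,0,1],[0,0,2,0,1],[0,0,0,0,1],[0,0,0,0,-0.3],[0,0,0,0,-0.3],[0,0,0,0,-0.3],[0,0,0,0,-0.3],[0,0,-20,0,-0.5],[0,0,-35,0,-0.5],[0,0,-35,0,-0.5]]]'|grep -E 'pos|grip'; python3 -m crank '[[[0,0,-35,0,-0.5],[0,0,-30,0,-0.5],[0,0,-30,0,-0.5],[0,0,0,0,-0.5]]]'|grep -E 'pos|grip'
python3 -c "
from h import *
delta(666,70,220,86)"
```

```text
position: [0.4867, 0.2789, 0.1226]
grip_width: 0.728
grip_force: 0.0
position: [0.4909, 0.2814, 0.2249]
grip_width: 0.746
grip_force: 0.0
shift [-188.4 -199.6    5. ] turn 0.005 deg 0.3 closing axis now 86.3 j7 0.98 tilt [ 0.009  0.007 -1.   ]
```

```bash
python3 -m crank '[[[-23,-25,0,0,-0.5],[-23,-25,0,0,-0.5],[-23,-25,0,0,-0.5],[-23,-25,0,0,-0.5],[-23,-25,0,0,-0.5],[-23,-25,0,0,-0.5],[-23,-25,0,0,-0.5],[-23,-25,0,0,-0.5],[0,0,0,0,-0.5],[0,0,0,0,-0.5]]]' 60|grep pos
python3 - <<'E'
from h import *
delta(666,70,109.5,86)
g=get_image("scene");cv2.imwrite("pics/p8.png",cv2.resize(g["pixels"][90:300,230:430,::-1],None,fx=2.8,fy=2.8))
E
```

```text
position: [0.6589, 0.065, 0.2169]
shift [ -6.7   5.7 107.4] turn 0.0 deg 0.0 closing axis now 86.0 j7 1.49 tilt [-0.    -0.002 -1.   ]
```

View pics/p8.png

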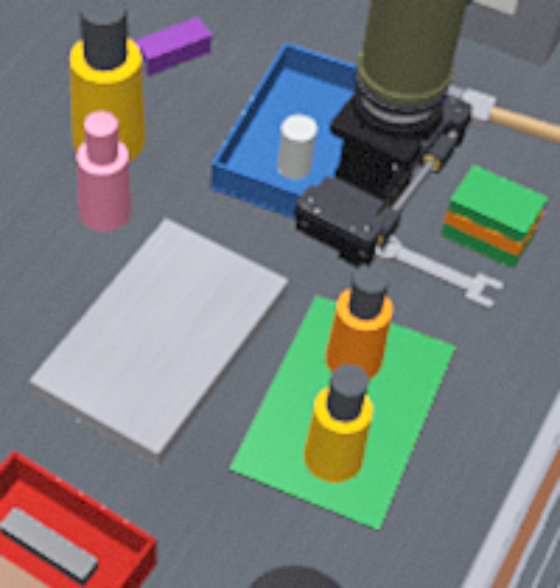

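Plug_a stands in the tray at p8 (297,148), the yellow pot stands on the mat at (340,440), and the orange pot at (362,330) is untouched. Grip the orange one.

```bash
python3 -m crank '[[[-3,3,20,0,-0.5],[-4,3,25,0,-0.5],[0,0,25,0,-0.5],[0,0,20,0,-0.5],[0,0,12,0,-0.5],[0,0,5,0,-0.5],[0,0,0,0,-0.5],[0,0,0,0,1],[0,0,0,0,1],[0,0,0,0,1]]]' 60|grep -E 'pos'; python3 -m crank '[[[0,0,0,0,1],[0,0,0,0,1],[0,0,0,0,1],[0,0,0,0,1],[0,0,0,0,1]]]'|grep -E 'pos|grip';python3 -m crank '[[[0,0,-10,0,1],[0,0,-20,0,1],[0,0,-25,0,1],[0,0,-15,0,1],[0,0,0,0,1],[0,0,0,0,1]]]'
python3 -c "
from h import *
delta(480,-15,150,86)"
```

```text
position: [0.6667, 0.0738, 0.1123]
position: [0.6662, 0.0723, 0.1113]
grip_width: 0.402
grip_force: 60.4
time: 32.3
position: [0.6651, 0.0747, 0.1798]
tool_rot: [-0.1, -3.139, -0.001]
ft_force: [-0.0, -0.9, -9.1]
grip_width: 0.399
grip_force: 60.3
shift [ 179.  -101.3   29.9] turn 0.006 deg 0.3 closing axis now 86.3 j7 1.49 tilt [-0.001  0.001 -1.   ]
```

```bash
python3 -m crank '[[[8,-5,0,0,1],[17,-10,0,0,1],[22,-12,0,0,1],[23,-13,0,0,1],[23,-13,0,0,1],[23,-13,0,0,1],[23,-13,0,0,1],[20,-11,0,0,1],[14,-8,0,0,1],[6,-3,0,0,1]]]'|grep pos; python3 -m crank '[[[0,0,7,0,1],[0,0,10,0,1],[0,0,10,0,1],[0,0,3,0,1],[0,0,0,0,1],[0,0,0,0,1]]]'|grep -E 'pos|ft';python3 -m crank '[[[0,0,4,0,1],[0,0,4,0,1],[0,0,2,0,1],[0,0,0,0,1],[0,0,0,0,1]]]'|grep -E 'pos|ft'
```

```text
position: [0.476, -0.0172, 0.1783]
position: [0.4806, -0.0154, 0.1499]
ft_force: [-0.3, 0.2, -7.1]
position: [0.4805, -0.0156, 0.1405]
ft_force: [-0.4, 0.3, -7.2]
```

```bash
python3 -m crank '[[[0,0,2,0,1],[0,0,2,0,1],[0,0,0,0,1],[0,0,0,0,1]]]'|grep -E 'pos|ft'; python3 -m crank '[[[0,0,-10,0,1],[0,0,-10,0,1],[0,0,0,0,1],[0,0,10,0,1],[0,0,11,0,1],[0,0,0,0,1],[0,0,-10,0,1],[0,0,-10,0,1],[0,0,0,0,1],[0,0,0,0,1]]]'|grep -E 'pos|ft';  python3 -m crank '[[[0,0,10,0,1],[0,0,11,0,1],[0,0,0,0,1],[0,0,-10,0,1],[0,0,-11,0,1],[0,0,10,0,1],[0,0,11,0,1],[0,0,0,0,1],[0,0,-10,0,1],[0,0,-11,0,1]]]'|grep -E 'posi|ft'; python3 -m crank '[[[0,0,0,0,1],[0,0,0,0,1],[0,0,0,0,1]]]'|grep -E 'posi|ft'; python3 -m crank '[[[0,0,10,0,1],[0,0,11,0,1],[0,0,0,0,1],[0,0,-10,0,1],[0,0,-11,0,1],[0,0,10,0,1],[0,0,11,0,1],[0,0,0,0,1],[0,0,-10,0,1],[0,0,-11,0,1]]]'|grep -E 'posi|ft'; python3 -m crank '[[[0,0,0,0,1],[0,0,0,0,1],[0,0,0,0,1]]]'
```

```text
position: [0.4811, -0.0156, 0.1372]
ft_force: [-0.5, -0.9, -2.2]
position: [0.4809, -0.0154, 0.1559]
ft_force: [0.6, -0.2, -7.1]
position: [0.479, -0.0157, 0.1547]
ft_force: [0.1, -1.5, -6.2]
position: [0.4804, -0.0154, 0.1557]
ft_force: [0.2, 0.2, -5.7]
position: [0.4795, -0.0157, 0.1552]
ft_force: [-0.0, 0.3, -5.1]
time: 37.38
position: [0.4808, -0.0154, 0.1561]
tool_rot: [0.102, 3.139, 0.001]
ft_force: [-0.4, 0.6, -5.9]
grip_width: 0.401
grip_force: 60.0
```

```bash
python3 -m crank '[[[0,0,10,0,1],[0,0,11,0,1],[0,0,0,0,1],[0,0,-10,0,1],[0,0,-11,0,1],[0,0,10,0,1],[0,0,11,0,1],[0,0,0,0,1],[0,0,-10,0,1],[0,0,-11,0,1]]]'|grep -E 'posi|ft'; python3 -m crank '[[[0,0,-10,0,1],[0,0,-15,0,1],[0,0,-20,0,1],[0,0,-20,0,1],[0,0,-20,0,1],[0,0,-10,0,1],[0,0,0,0,1],[0,0,0,0,1]]]'|grep -E 'pos|ft'; python3 - <<'E'
from h import *
delta(668,73,130,86)
g=get_image("scene");cv2.imwrite("pics/p9.png",cv2.resize(g["pixels"][100:300,190:420,::-1],None,fx=2.5,fy=2.5))
E
```

```text
position: [0.4795, -0.0157, 0.1552]
ft_force: [1.2, -0.4, -4.5]
position: [0.4808, -0.0155, 0.2511]
ft_force: [-0.3, -0.3, -5.9]
shift [-180.9  100.3  121.4] turn 0.005 deg 0.3 closing axis now 86.3 j7 1.45 tilt [ 0.001  0.001 -1.   ]
```

View pics/p9.png

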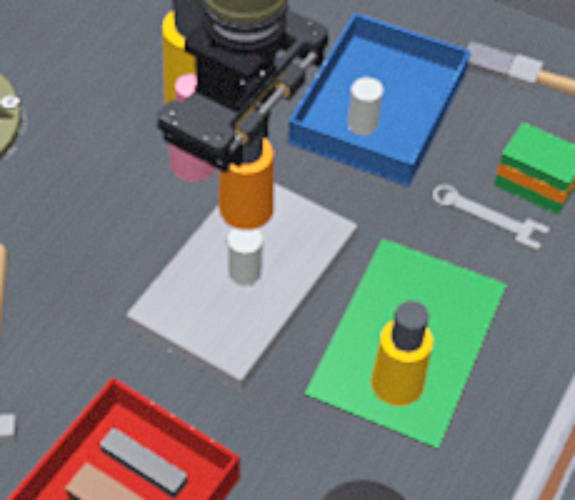

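Plug_b stands on the plate at p9 (246,257). Return the orange pot to the mat.

```bash
python3 -m crank '[[[-8,5,0,0,1],[-17,10,0,0,1],[-22,12,0,0,1],[-23,13,0,0,1],[-23,13,0,0,1],[-23,13,0,0,1],[-23,13,0,0,1],[-20,11,0,0,1],[-14,7,0,0,1],[-8,3,0,0,1]]]'|grep pos; python3 -m crank '[[[0,0,15,0,1],[0,0,25,0,1],[0,0,30,0,1],[0,0,30,0,1],[0,0,20,0,1],[0,0,8,0,1],[0,0,0,0,1],[0,0,0,0,1]]]'|grep -E 'pos|ft'; python3 -m crank '[[[0,0,4,0,1],[0,0,3,0,1],[0,0,3,0,1],[0,0,1,0,1],[0,0,0,0,1],[0,0,0,0,1]]]'|grep -E 'pos|ft'
```

```text
position: [0.6689, 0.0752, 0.2474]
position: [0.6679, 0.0725, 0.1228]
ft_force: [-0.2, -0.1, -4.2]
position: [0.6677, 0.0725, 0.1118]
ft_force: [0.1, 0.3, -5.5]
```

```bash
python3 -m crank '[[[0,0,1,0,1],[0,0,1,0,1],[0,0,0,0,1],[0,0,0,0,1]]]'|grep -E 'pos|ft'; python3 -m crank '[[[0,0,0,0,-0.3],[0,0,0,0,-0.3],[0,0,0,0,-0.3],[0,0,0,0,-0.3],[0,0,-10,0,-0.3],[0,0,-20,0,-0.3],[0,0,-25,0,-0.3],[0,0,-25,0,-0.3],[0,0,0,0,-0.3]]]' 
python3 -c "
from h import *
delta(480,-16,150,86)"
```

```text
position: [0.6676, 0.0726, 0.1095]
ft_force: [0.0, -0.1, -5.2]
time: 42.02
position: [0.671, 0.0724, 0.1969]
tool_rot: [0.102, 3.13, 0.003]
ft_force: [0.6, -0.0, 0.7]
grip_width: 0.649
grip_force: 0.0
shift [ 185.3 -100.8   44.8] turn 0.005 deg 0.3 closing axis now 86.3 j7 1.5 tilt [ 0.01   0.002 -1.   ]
```

```bash
python3 -m crank '[[[23,-12,0,0,-0.5],[23,-12,0,0,-0.5],[23,-12,0,0,-0.5],[23,-13,0,0,-0.5],[23,-13,0,0,-0.5],[23,-13,0,0,-0.5],[23,-13,15,0,-0.5],[23,-13,15,0,-0.5],[0,0,10,0,-0.5],[0,0,0,0,-0.5]]]'|grep pos
python3 - <<'E'
from h import *
g=get_image("scene");h,s,v=[x.astype(int) for x in cv2.split(hsv(g))]
m=np.zeros(s.shape,np.uint8);b=(275,190,303,206);m[b[1]:b[3],b[0]:b[2]]=((v>225)&(s<25))[b[1]:b[3],b[0]:b[2]]
ys,xs=np.nonzero(m);print(len(xs),ray(g,(xs.mean(),ys.mean()),.098).round(4) if len(xs) else 0)
delta(480,-16,56,86)
E
```

```text
position: [0.4757, -0.0169, 0.1485]
112 [ 0.4839 -0.0197  0.098 ]
shift [-2.5  0.3 93.7] turn 0.005 deg 0.3 closing axis now 86.3 j7 1.48 tilt [ 0.     0.001 -1.   ]
```

```bash
python3 -m crank '[[[-3,-3,20,0,-0.5],[0,0,25,0,-0.5],[0,0,25,0,-0.5],[0,0,15,0,-0.5],[0,0,8,0,-0.5],[0,0,0,0,1],[0,0,0,0,1],[0,0,0,0,1],[0,0,0,0,1],[0,0,0,0,1]]]' 40|grep -E 'pos|grip'; python3 -m crank '[[[0,0,0,0,1],[0,0,0,0,1],[0,0,-15,0,1],[0,0,-25,0,1],[0,0,-25,0,1],[0,0,0,0,1]]]'
python3 -c "
from h import *
delta(492,365,110,86)"
```

```text
position: [0.4814, -0.0192, 0.0577]
grip_width: 0.459
grip_force: 4.5
time: 44.23
position: [0.483, -0.0197, 0.1255]
tool_rot: [0.102, 3.133, 0.002]
ft_force: [2.0, -0.8, -1.7]
grip_width: 0.451
grip_force: 40.0
shift [ 16.1 384.5  16. ] turn 0.005 deg 0.3 closing axis now 86.3 j7 1.51 tilt [ 0.007  0.001 -1.   ]
```

```bash
python3 -m crank '[[[0,20,0,0,1],[2,36,0,0,1],[2,37,0,0,1],[2,37,0,0,1],[2,37,0,0,1],[2,37,0,0,1],[2,37,0,0,1],[2,37,0,0,1],[2,37,0,0,1],[0,35,0,0,1]]]'|grep pos; python3 -m crank '[[[0,22,0,0,1],[0,10,0,0,1],[0,0,0,0,1],[0,0,20,0,1],[0,0,30,0,1],[0,0,25,0,1],[0,0,10,0,1],[0,0,0,0,1],[0,0,0,0,1]]]'|grep -E 'pos|ft'
```

```text
position: [0.4854, 0.3325, 0.1199]
position: [0.4896, 0.361, 0.0367]
ft_force: [0.2, -0.8, -1.1]
```

```bash
python3 -m crank '[[[0,0,3,0,1],[0,0,1,0,1],[0,0,0,0,1],[0,0,0,0,-0.3],[0,0,0,0,-0.3],[0,0,0,0,-0.3],[0,0,0,0,-0.3],[0,0,-20,0,-0.3],[0,0,-35,0,-0.3],[0,0,-35,0,-0.3]]]'|grep -E 'pos|grip'; python3 -m crank '[[[0,0,-35,0,-0.3],[0,20,-30,0,-0.3],[10,36,-30,0,-0.3],[10,36,0,0,-0.3],[0,36,0,0,-0.3],[0,36,0,0,-0.3],[0,0,0,0,-0.3],[0,0,0,0,-0.3],[0,0,0,0,-0.3]]]'|grep -E 'pos|ft'
python3 - <<'E'
from h import *
g=get_image("scene");cv2.imwrite("pics/p10.png",g["pixels"][:,:,::-1])
E
```

```text
position: [0.4882, 0.362, 0.1226]
grip_width: 0.644
grip_force: 0.0
position: [0.4811, 0.522, 0.2133]
ft_force: [0.2, 0.5, 0.4]
```

View pics/p10.png

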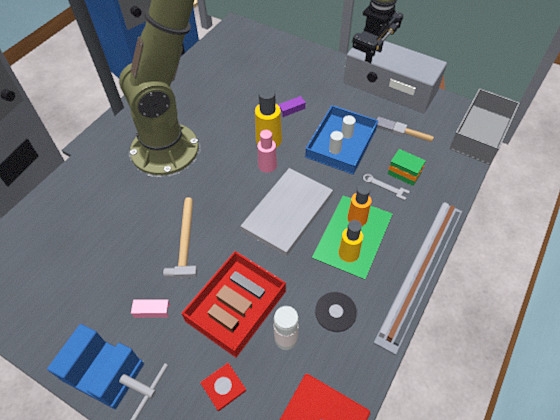

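Both plugs stand in the tray (335,142) and (348,126), both pots are on the mat (359,207) and (350,241), and the three offcuts are in the bin. The gripper is clear, so I'm handing in.

```bash
python3 -c "
from bench import job
print(job.close_job())"
```

```text
the job is handed in; nothing more can be done
None
```

Handed in at about 47 s of robot time: the last picture showed all three offcuts in the red bin, both plugs standing in the blue tray, both empty pots mouth down on the green mat and the bystanders in place; the hand-in call gave no verdict.

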